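# Put the probe station's check kit back in its nests

### The job

The probe check is finished: put the four pieces of its kit that lie in front of the aluminium rail back into the nests on it (leave the similar ones far off to the sides), each fully home in the one nest made for it - the large brass weight upright in the wide bore, the small steel weight upright in the narrow bore, the black resistor block right way up on the plate between the four corners, and the spare probe lying in the two V saddles between the end stops, either way round. Do not upset or push away the glass vial and the brown bottle that stand nearby.

Things in the scene. Friction and masses are not known exactly. Their poses are not given: they have to be found in the camera images.
- weight_big_mid (a point): Large calibration weight, brass coloured, a round body 27 mm in diameter, straight for 29 mm, with a neck and knob on top, 42 mm tall, standing upright on the bench, 100 g. Point: on its axis, half-way up (21 mm above its foot); z is its axis, up.
- weight_little_mid (a point): Small calibration weight, pale steel, the same shape, 17 mm in diameter (straight for 17 mm), 30 mm tall, standing upright on the bench, 20 g. Point: on its axis, half-way up (15 mm above its foot); z is its axis, up.
- ref_resistor_mid (a point): Standard resistor: black block 46 mm (x) by 66 mm (y) and 30 mm high, with two binding posts on top, 36 mm apart along y and 4 mm off centre in x, that reach 48 mm; about 0.2 kg. Point: on its centre line, 24 mm above its underside (6 mm below the top of the black block); z up.
- probe_head_mid (a point): Spare probe head: a round rod 24 mm thick and 105 mm long, lying on the bench along its y, pointed black tip at +y, black ring 28 mm wide at the blunt -y end, brass hex collar; 70 g. Point: at its middle, on its axis, 12 mm above the bench; y along the rod, z up as it lies at the start.
- nest_large: Nest for the large weight: dark plate carrying a 64 mm square, 8 mm high grey block with one wide round bore, 36 mm in diameter with a 2 mm chamfer, at the centre. The bore's floor is 6 mm above the origin, the block's top 12 mm. Plate 90 (y) x 126 (x) x 4 mm, fixed; origin: centre of its underside, 6 mm above the bench. Nests stand side by side 94 mm apart in any order.
- nest_small: Nest for the small weight: the same plate and block, but with a narrow bore, 26 mm in diameter with a 2 mm chamfer, at the centre. The bore's floor is 6 mm above the origin, the block's top 12 mm. Plate 90 (y) x 126 (x) x 4 mm, fixed; origin: centre of its underside, 6 mm above the bench. Nests stand side by side 94 mm apart in any order.
- nest_block: Nest for the resistor block: dark plate, four grey L-shaped corners (tops 14 mm above the origin) round a central bay 76 mm (x) by 56 mm (y), with 44 mm wide gaps for the fingers in the long sides. Bay floor 4 mm above the origin. Plate 90 (y) x 126 (x) x 4 mm, fixed; origin: centre of its underside, 6 mm above the bench. Nests stand side by side 94 mm apart in any order.
- nest_probe: Nest for the spare probe: dark plate, two grey V saddles 10 mm thick at x = +-28 mm (46 mm free between them), end stops 118 mm apart inside, tops 28 mm above the origin. The seated probe lies along x, its axis about 25 mm above the origin. Plate 90 (y) x 126 (x) x 4 mm, fixed; origin: centre of its underside, 6 mm above the bench. Nests stand side by side 94 mm apart in any order.
- sample_vial: Bystander: glass sample vial with a black cap, 24 mm in diameter, 60 mm tall, standing to the left of the work. Origin at the centre of its foot.
- brown_bottle: Bystander: brown glass bottle with a black cap, 50 mm in diameter, 101 mm tall, standing to the right in front. Origin at the centre of its foot.
There are look-alikes about, which are no part of the job. Several things look just like the part that bears weight_big_mid: the one meant starts farthest to the robot's right.

How it is judged:
By the outcome, as a careful person would: the job done as asked, in the order asked, and still so for the second after the job is handed in, with the robot touching nothing.
It also fails if it takes over 99 s, if anything falls off the work surface, if the arm or the gripper's body presses on something with over 40 N, if the wrist force passes 120 N, or if a joint passes its speed limit or range.

### The arm

A 7-joint arm with a two-finger parallel gripper is mounted at the origin on a cart in front of the work surface, level with it; the furniture and walls round the work are solid. World frame = base frame: x ahead of the robot, y to its left, z up, the work surface at z = 0. Lengths are in m, angles in degrees, forces in N, time in s.
With the tool pointing down it reaches from about 0.35 to 0.9 m from the base axis. Payload 7.2 kg.
Tool frame: the origin (TCP) lies between the finger pads; the fingertips stand 17 mm ahead of it and the grasp point (between the pads) lies 2 mm behind it; z points along the fingers, y is the line along which they close (so a half turn about z gives the same grasp; the last joint's range is limited). The gripper opens to 88 mm and grips with 3 to 60 N. Pads are 20 mm wide; open, the fingers measure 115 mm over their backs; the gripper's body (75 mm by 178 mm) begins 61 mm behind the grasp point.
Start: joints at [62.154, 23.554, -0.728, 91.456, 0.321, 64.991, -4.71], TCP at [0.254, -0.571, 0.24] pointing down, gripper open.
Joint ranges: [-169.25, 169.25], [-16.82, 113.86], [-84.01, 82.57], [7.8, 145.47], [-59.2, 239.2], [7.22, 106.19], [-163.78, 163.78]. Speed limits (degrees/s): [136.94, 136.94, 172.46, 172.46, 180, 180, 180].

### API

Orientations are given as [roll, pitch, yaw] about the fixed x, y, z axes, in that order (R = Rz(yaw) Ry(pitch) Rx(roll)).
In Python, from plant import move_to, move_l, set_joints, set_gripper, dwell, solve_ik, state, capture, get_calibration, PlanningError, close_job, find_in, mark_of gives the robot as it stands. The module is installed in compiled form; this text tells all that it offers. Calls block until the motion is done:
- move_to(position, orientation): joint-space move of the TCP to a pose.
- move_l(position, rot=None, vel=0.15, until_force=None): straight line of the TCP; rot=None keeps the orientation; vel is the mean speed in m/s. With until_force (N) it stops when the force on the tool has changed by that much, and returns True; else False.
- set_joints(angles): joint-space move.
- set_gripper(opening, grip_force=None): finger opening in m; grip_force is the grip in N (None keeps the last); returns when the fingers have stopped.
- dwell(seconds).
- solve_ik(position, orientation): joint angles nearest the present ones, or None.
- state(): the state.
- capture(name): name is "scene" or "side" or "wrist"; returns the picture (480x640x3 uint8, red, green, blue); there is no depth.
- get_calibration(name): a dict with "K" (3x3 intrinsics, pixels), "k1" (the pictures are not rectified: a ray, as slopes to the right and down, at radius r is drawn at 1 + k1 r^2 times it, then the intrinsics apply), "extrinsics" (4x4, takes a point from world to camera coordinates); the wrist camera has in their place "hand_eye" (4x4, takes a point from camera to tool coordinates, whose origin is the TCP and whose axes are the flange's). Camera axes: x right, y down, z forward; pixel columns grow to the right and rows downward; lengths in m; the calibration is good to about 2 mm. A picture is of the moment at which its call begins: read the wrist's pose just before it. get_calibration takes no time and is no camera call.
A pose or a line that the arm cannot do raises PlanningError and nothing moves.
- close_job(): hands the job in; it is judged then, once.
Trained networks look in the newest picture that a camera, given by its name, has taken for a name from the list of things; names that differ only in an ending like _2 or _b are one class to them, and where a whole thing is asked for, a point or a joint stands for the part that bears it (a point fixed in the world has none). Each returns a list of dicts, best first, with "p" (0 to 1); they miss things now and then, are a little off and sometimes report something else, mostly with a low value. They report only what shows in the picture. A call takes as long as a camera call. They do not tell look-alikes from the thing itself.
- find_in(camera, query): "uv" ([column, row] in pixels, amid what is visible of it).
- mark_of(camera, query): "uv" ([column, row] in pixels: a listed point, or the origin of a listed thing).
The state is a dict: "clock": time; "joint_pos": joint angles; "dq": joint speeds; "joint_efforts": joint torques, N m; "position": TCP position; "tool_rot": TCP orientation; "ft_force": force on the tool from outside, world axes, zero at the start; "ft_torque": the same for the moment, N m; "width": finger opening in m; "grasp_force": force on a finger pad.
Only numpy, scipy, OpenCV 4.12 (cv2) and the standard library are available. Lean on these libraries where they do the work, as an engineer would, in place of code of your own. Each camera call takes 0.05 s, during which the arm holds its last target. There are 200 camera calls.

## Working session

There is one attempt and no reset: what is moved stays moved. The work goes in short steps, each a Python script; the robot and the scene stay as the last script left them, time stands still between calls to the robot, and variables do not carry over. Pictures are saved under pics/ and viewed, at most 14 in all, crops included, and the job is handed in when it is done.

```bash
mkdir -p pics; cat > h.py <<'E'
import numpy as np, cv2
from plant import *
from scipy.spatial.transform import Rotation as R
def save(name,fn):
    im=capture(name); cv2.imwrite('pics/'+fn,im[:,:,::-1]); return im
def ray(cam,uv,pose=None):
    c=get_calibration(cam);K=np.array(c['K']);k1=c['k1']
    d=np.array([(uv[0]-K[0,2])/K[0,0],(uv[1]-K[1,2])/K[1,1]]);s=d.copy()
    for _ in range(20): s=d/(1+k1*(s@s))
    v=np.array([s[0],s[1],1.])
    if cam=='wrist':
        p,r=pose; H=np.array(c['hand_eye']); T=np.eye(4);T[:3,:3]=R.from_euler('xyz',r,degrees=True).as_matrix();T[:3,3]=p
        M=T@H
    else: M=np.linalg.inv(np.array(c['extrinsics']))
    return M[:3,3],M[:3,:3]@v
def at(cam,uv,z,pose=None):
    o,v=ray(cam,uv,pose); return o+v*(z-o[2])/v[2]
def pose():
    s=state(); return s['position'],s['tool_rot']
E
python3 - <<'E'
from h import *
np.set_printoptions(precision=3,suppress=True)
s=state();print(s['clock'],s['tool_rot'],s['width'])
print(get_calibration('wrist'))
zz=dict(weight_big_mid=.021,weight_little_mid=.015,ref_resistor_mid=.024,probe_head_mid=.012,nest_large=.006,nest_small=.006,nest_block=.006,nest_probe=.006,sample_vial=0,brown_bottle=0)
for cam in ['scene','side']:
    save(cam,cam+'1.png')
    for q,z in zz.items():
        print(cam,q,[(np.round(d['uv']).tolist(),round(d['p'],2),at(cam,d['uv'],z)[:2].round(3).tolist()) for d in mark_of(cam,q) if d['p']>.2])
E
```

```text
0.0 [-179.91     0.005   23.937] 0.08769580675364387
{'K': array([[384.043,   0.   , 319.733],
       [  0.   , 384.043, 246.643],
       [  0.   ,   0.   ,   1.   ]]), 'k1': 0.024278534955316865, 'hand_eye': array([[ 0.   , -0.963, -0.27 ,  0.074],
       [ 1.   ,  0.001, -0.   ,  0.   ],
       [ 0.   , -0.27 ,  0.963, -0.147],
       [ 0.   ,  0.   ,  0.   ,  1.   ]])}
scene weight_big_mid [([310.0, 346.0], 0.92, [0.4, 0.299]), ([376.0, 245.0], 0.67, [0.429, -0.026])]
scene weight_little_mid [([314.0, 314.0], 0.56, [0.436, 0.223])]
scene ref_resistor_mid [([344.0, 279.0], 0.77, [0.434, 0.114])]
scene probe_head_mid [([260.0, 376.0], 0.58, [0.439, 0.39])]
scene nest_large [([216.0, 315.0], 0.83, [0.595, 0.312])]
scene nest_small [([289.0, 236.0], 0.57, [0.62, 0.026])]
scene nest_block [([239.0, 288.0], 0.89, [0.606, 0.229])]
scene nest_probe [([267.0, 262.0], 0.8, [0.608, 0.129])]
scene sample_vial [([194.0, 374.0], 0.77, [0.542, 0.437])]
scene brown_bottle [([432.0, 204.0], 0.7, [0.396, -0.288])]
side weight_big_mid [([358.0, 279.0], 0.56, [0.391, 0.328]), ([344.0, 221.0], 0.42, [0.433, -0.025])]
side weight_little_mid [([342.0, 264.0], 0.55, [0.433, 0.238])]
side ref_resistor_mid [([342.0, 239.0], 0.85, [0.437, 0.109])]
side probe_head_mid [([335.0, 294.0], 0.55, [0.443, 0.384]), ([272.0, 264.0], 0.25, [0.609, 0.237])]
side nest_large [([274.0, 284.0], 0.7, [0.592, 0.332])]
side nest_small [([279.0, 234.0], 0.85, [0.621, 0.032]), ([345.0, 223.0], 0.69, [0.433, -0.047])]
side nest_block [([275.0, 262.0], 0.86, [0.605, 0.212])]
side nest_probe [([278.0, 250.0], 0.56, [0.609, 0.14])]
side sample_vial [([292.0, 310.0], 0.6, [0.537, 0.435]), ([279.0, 234.0], 0.55, [0.62, 0.024])]
side brown_bottle [([355.0, 197.0], 0.83, [0.403, -0.291])]
```

View pics/scene1.png

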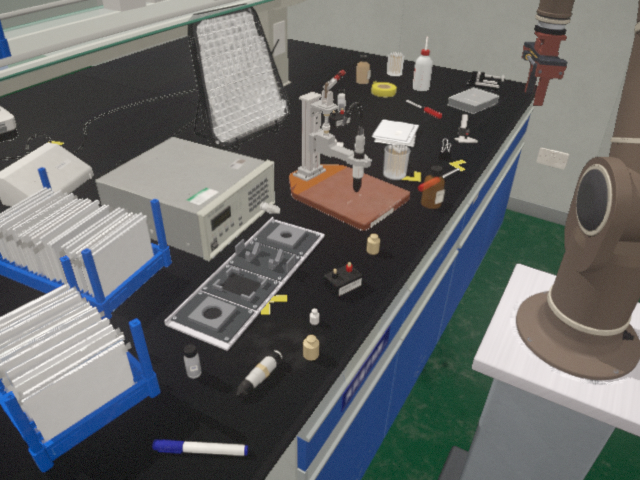

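View pics/side1.png

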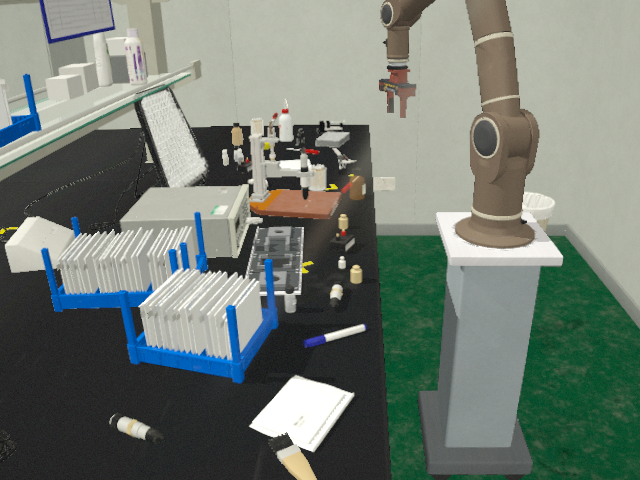

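The scene shows the rail with nests, left to right: large, block, probe, small. The kit is in front of it: probe (260,376), decoy big weight (310,346), little weight (314,314), resistor (344,279) and the target big weight (373,244). A probe stand is to the right around (340,160). Next is a closer wrist look, going round the stand high and retracted.

```bash
python3 - <<'E'
from h import *
np.set_printoptions(precision=3,suppress=True)
for uv in [(308,178),(350,228),(408,198),(290,195),(358,190)]: print(uv,at('scene',uv,.02))
o,v=ray('scene',(318,95)); b=at('scene',(308,178),.02); t=((b-o)[:2]@v[:2])/(v[:2]@v[:2]); print('col top z',(o+t*v)[2])
zz=dict(weight_big_mid=.021,weight_little_mid=.015,ref_resistor_mid=.024,probe_head_mid=.012,nest_large=.006,nest_small=.006,nest_block=.006,nest_probe=.006)
p,r=pose()
move_l([p[0],p[1],.42],vel=.3)
move_to([.42,.05,.42],[180,0,0])
for n,(x,y) in dict(R=(.47,.06),L=(.47,.29)).items():
    move_to([x,y,.23],[180,0,0]); P=pose(); save('wrist','w'+n+'.png'); print(n,P)
    for q,z in zz.items():
        print(q,[(np.round(d['uv']).tolist(),round(d['p'],2),at('wrist',d['uv'],z,P)[:2].round(4).tolist()) for d in mark_of('wrist',q) if d['p']>.2])
print(state()['clock'],state()['joint_pos'])
E
```

```text
(308, 178) [ 0.711 -0.207  0.02 ]
(350, 228) [ 0.509 -0.057  0.02 ]
(408, 198) [ 0.448 -0.252  0.02 ]
(290, 195) [ 0.703 -0.108  0.02 ]
(358, 190) [ 0.571 -0.221  0.02 ]
col top z 0.24459720466958773
R (array([0.471, 0.06 , 0.231]), array([-179.985,   -0.049,   -0.022]))
weight_big_mid [([409.0, 256.0], 0.75, [0.4348, -0.0271]), ([75.0, 292.0], 0.57, [0.3977, 0.3014])]
weight_little_mid []
ref_resistor_mid [([269.0, 257.0], 0.59, [0.4354, 0.1088]), ([343.0, 48.0], 0.43, [0.6167, 0.0407]), ([132.0, 70.0], 0.37, [0.5996, 0.2176])]
probe_head_mid []
nest_large [([23.0, 78.0], 0.69, [0.5949, 0.3213])]
nest_small [([345.0, 50.0], 0.85, [0.6193, 0.0381])]
nest_block [([133.0, 68.0], 0.83, [0.6042, 0.2245])]
nest_probe [([240.0, 59.0], 0.71, [0.612, 0.13])]
L (array([0.47 , 0.289, 0.23 ]), array([179.924,   0.013,  -0.059]))
weight_big_mid [([309.0, 294.0], 0.61, [0.3958, 0.299])]
weight_little_mid [([385.0, 255.0], 0.62, [0.4346, 0.2242])]
ref_resistor_mid [([509.0, 259.0], 0.67, [0.4332, 0.1072])]
probe_head_mid [([216.0, 245.0], 0.65, [0.4435, 0.3901])]
nest_large [([284.0, 80.0], 0.58, [0.5947, 0.32])]
nest_small [([612.0, 48.0], 0.77, [0.6176, 0.036]), ([383.0, 256.0], 0.52, [0.4305, 0.2245])]
nest_block [([394.0, 66.0], 0.81, [0.6052, 0.2227])]
nest_probe [([501.0, 60.0], 0.92, [0.6097, 0.1294])]
6.7667 [   1.312   24.668  -50.055   99.98    20.677   65.075 -145.112]
```

View pics/wR.png

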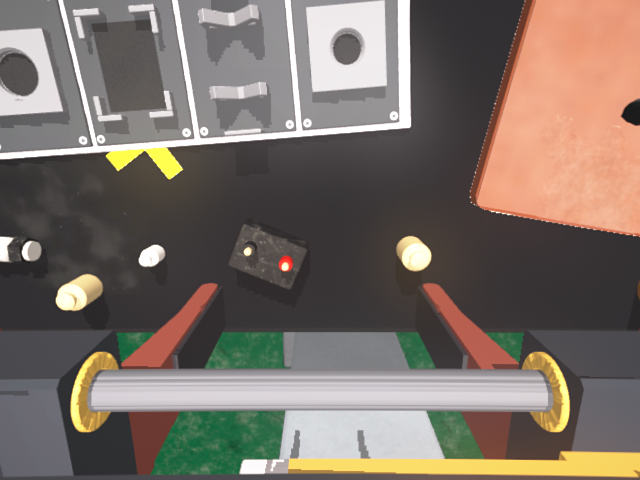

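View pics/wL.png

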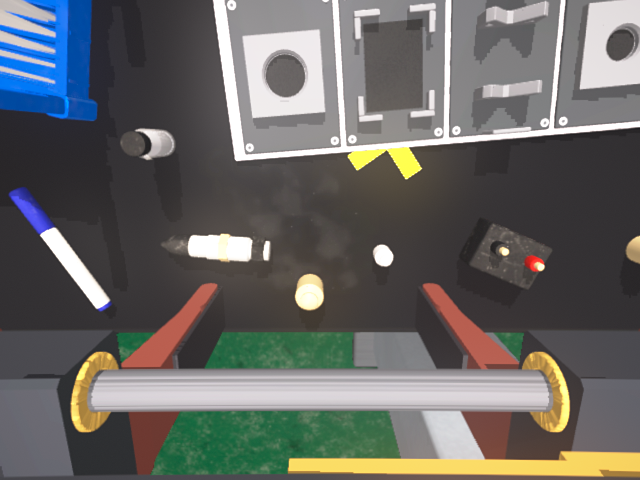

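Both views agree to about 2 mm. The wR view shows the big weight at (409,256), the resistor at (269,257) rotated about 20°, and the rail's front edge running (0,158)–(410,126). wL shows the probe from its tip (163,244) to its blunt end (270,252), and the little weight at (384,256). Next I'll compute the yaws and check that the bore centres match.

```bash
python3 - <<'E'
from h import *
np.set_printoptions(precision=4,suppress=True)
PR=([.471,.06,.231],[-179.985,-.049,-.022]); PL=([.470,.289,.230],[179.924,.013,-.059])
W=lambda c,uv,z: at('wrist',uv,z,PR if c=='R' else PL)[:2]
def ang(a,b): d=b-a; return np.degrees(np.arctan2(d[1],d[0]))
print('rail front',ang(W('R',(410,126),.006),W('R',(0,158),.006))-90, ang(W('L',(640,123),.006),W('L',(238,159),.006))-90)
print('block posts',ang(W('R',(287,265),.044),W('R',(248,250),.044)), ang(W('L',(538,266),.044),W('L',(503,250),.044)))
# block: dark top corners
print('block top long', ang(W('R',(307,247),.03),W('R',(247,224),.03)), ang(W('L',(552,250),.03),W('L',(497,222),.03)))
print('posts mid',(W('R',(287,265),.044)+W('R',(248,250),.044))/2)
print('probe',ang(W('L',(270,251),.012),W('L',(163,244),.012)),W('L',(163,244),.012),W('L',(270,251),.012))
print('bores',W('R',(347.5,47.5),.018),W('L',(285.5,75.5),.018))
N=np.array([[.5948,.3207],[.6047,.2236],[.611,.1297],[.6185,.037]])
k=np.array([1.5,.5,-.5,-1.5])*.094; c=N.mean(0); u=(k[:,None]*(N-c)).sum(0); u/=np.linalg.norm(u)
print('yaw',np.degrees(np.arctan2(-u[0],u[1])),c+k[:,None]*u)
print('instr',at('scene',(208,256),0))
for p,y in [((.434,-.027,.026),185),((.595,.32,.04),185),((.4346,.2242,.025),185),((.434,.108,.02),-112),((.434,.108,.02),68),((.6047,.2236,.03),185),((.4435,.39,.019),180),((.4435,.39,.019),0),((.611,.13,.04),185)]:
    q=solve_ik(p,[180,0,y]); print(p,y,None if q is None else np.round(q))
E
```

```text
rail front 4.493707308215619 4.724985740149492
block posts 67.76280907534034 65.56742176041631
block top long 68.22651763294343 63.64877671868262
posts mid [0.441  0.1074]
probe 86.02224906114024 [0.4443 0.4423] [0.437  0.3378]
bores [0.6188 0.0365] [0.5958 0.3179]
yaw 4.682345510753358 [[0.5957 0.3183]
 [0.6034 0.2246]
 [0.6111 0.1309]
 [0.6188 0.0372]]
instr [0.7314 0.1734 0.    ]
(0.434, -0.027, 0.026) 185 [ 50.  48. -71. 125.  59.  55.  38.]
(0.595, 0.32, 0.04) 185 [  7.  63. -72.  90.  62.  74.  21.]
(0.4346, 0.2242, 0.025) 185 [ 18.  52. -71. 118.  60.  60.  10.]
(0.434, 0.108, 0.02) -112 [ 32.  50. -71. 123.  61.  56.  83.]
(0.434, 0.108, 0.02) 68 [ 21.  37. -52. 124.  46.  41. -85.]
(0.6047, 0.2236, 0.03) 185 [ 17.  62. -72.  95.  62.  71.  26.]
(0.4435, 0.39, 0.019) 180 [  0.  63. -75. 103.  66.  71.  -5.]
(0.4435, 0.39, 0.019) 0 [ -28.   38.  -24.  105.   23.   42. -155.]
(0.611, 0.13, 0.04) 185 [ 27.  60. -72.  98.  61.  70.  34.]
```

```bash
cat >> h.py <<'E'
NY=4.7
NEST=dict(large=(.5957,.3183),block=(.6034,.2246),probe=(.6111,.1309),small=(.6188,.0372))
def pick(xy,yaw,z,opening,force,zt=.12):
    set_gripper(opening); move_to([*xy,zt],[180,0,yaw]); 
    hit=move_l([*xy,z],vel=.1,until_force=8); set_gripper(0,force)
    s=state(); print('pick hit',hit,'w',round(s['width'],4),'F',round(s['grasp_force'],1),s['position'].round(4))
    move_l([*xy,zt],vel=.2); s=state(); print('lifted w',round(s['width'],4),'F',round(s['grasp_force'],1),'t',s['clock'])
def place(nest,z,zt=.12,dxy=(0,0)):
    x,y=np.array(NEST[nest])+dxy
    move_to([x,y,zt],[180,0,180+NY]); move_l([x,y,z+.02],vel=.15)
    hit=move_l([x,y,z],vel=.04,until_force=4)
    s=state(); print('place hit',hit,s['position'].round(4),'f',np.round(s['ft_force'],1),'t',s['clock']); return hit
E
python3 - <<'E'
from h import *
set_joints([-5,23.5,-.7,91.5,.3,65,80]); print(pose())
for p,y in [((.434,-.027,.026),184.7),((.595,.32,.04),184.7),((.4346,.2242,.025),184.7),((.434,.108,.02),-113.5),((.611,.13,.04),184.7),((.4435,.39,.019),-94)]:
    q=solve_ik(p,[180,0,y]); print(y,None if q is None else np.round(q))
E
```

```text
(array([0.62442265, 0.01195469, 0.23988371]), array([ 1.79986145e+02, -4.66332335e-03,  1.75774136e+02]))
184.7 [ -0.  25.  -3. 128.   3.  28.  89.]
184.7 [-28.  40.  -6.  93.   5.  47.  58.]
184.7 [-27.  28.  -7. 120.   7.  32.  55.]
-113.5 [ -8.  27. -15. 125.  14.  29. 123.]
184.7 [-14.  36.  -4. 101.   3.  43.  75.]
-94 [-30.  38. -22. 105.  20.  41. 113.]
```

Good configuration. Picking the big weight.

```bash
python3 - <<'E'
from h import *
pick((.4345,-.027),180+NY,.026,.06,20)
s=state()
if s['width']>.02:
    hit=place('large',.040)
    save('scene','s2.png')
E
```

```text
pick hit False w 0.0258 F 20.0 [ 0.4346 -0.0271  0.0261]
lifted w 0.0262 F 20.0 t 13.9083
place hit False [0.5957 0.3183 0.0398] f [-0.6  0.4  0. ] t 16.525
```

```bash
python3 - <<'E'
from h import *
x,y=NEST['large']
print(move_l([x,y,.0375],vel=.03,until_force=3),pose()[0],state()['ft_force'])
set_gripper(.055); move_l([x,y,.12],vel=.2)
move_to([.52,.27,.2],[180,0,180+NY]); im=save('wrist','w3.png')
print([(d['uv'],d['p']) for d in mark_of('wrist','weight_big_mid')],state()['clock'])
E
```

```text
False [0.59624051 0.31870299 0.03810472] [ 1.0141463  -0.08083624  1.76300394]
[([365.9, 322.4], 0.73), ([370.7, 77.2], 0.72)] 18.6833
```

View pics/w3.png

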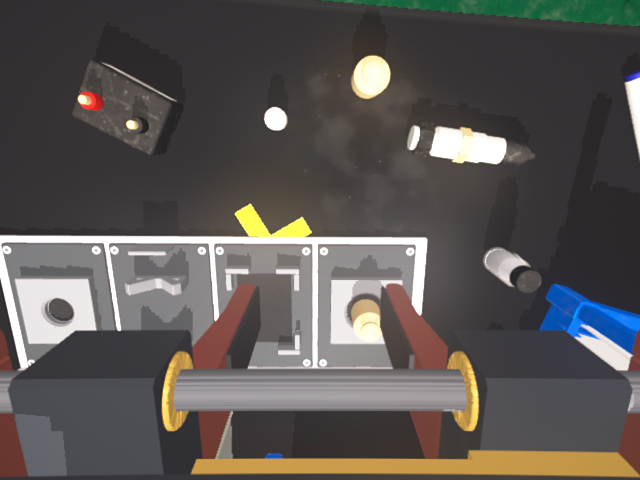

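The big weight stands in the wide bore at (367,318), with no force surprises. Next the little weight.

```bash
python3 - <<'E'
from h import *
P=pose(); print([(np.round(d['uv']),at('wrist',d['uv'],.015,P)[:2].round(4),d['p']) for d in mark_of('wrist','weight_little_mid')])
pick((.4346,.2242),180+NY,.0252,.05,12)
if state()['width']>.01:
    hit=place('small',.0375)
    print(pose()[0],state()['ft_force'])
E
```

```text
[(array([275., 114.]), array([0.4298, 0.2261]), 0.79)]
pick hit False w 0.0161 F 12.0 [0.4347 0.2242 0.0253]
lifted w 0.016 F 12.0 t 21.975
place hit True [0.6185 0.0371 0.0371] f [ 0.4 -0.5  4.4] t 24.0917
[0.61848177 0.0370794  0.03711849] [ 0.43226787 -0.45284603  4.42557917]
```

It made contact exactly at floor height. Release, then the block.

```bash
python3 - <<'E'
from h import *
x,y=NEST['small']
set_gripper(.045); move_l([x,y,.12],vel=.2)
move_to([.50,.10,.2],[180,0,180+NY]); P=pose(); im=save('wrist','w4.png')
print([(np.round(d['uv']),at('wrist',d['uv'],.024,P)[:2].round(4),d['p']) for d in mark_of('wrist','ref_resistor_mid')],P,state()['clock'])
E
```

```text
[(array([337., 154.]), array([0.4378, 0.1082]), 0.91)] (array([0.50052947, 0.09928337, 0.19910708]), array([-1.79964060e+02, -2.37761388e-02, -1.75318881e+02])) 26.075
```

View pics/w4.png

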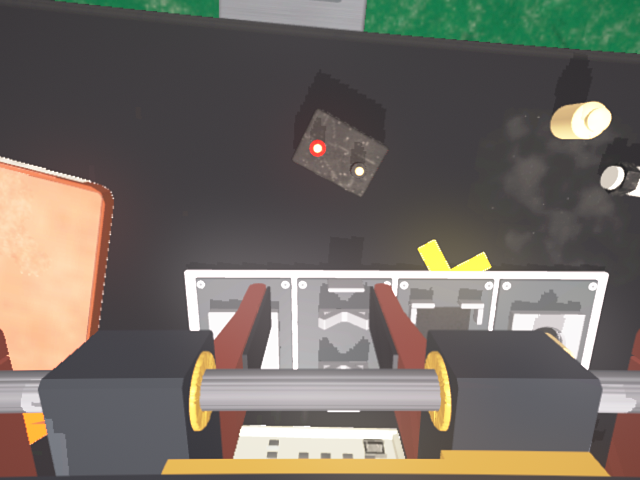

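The block's top corners are at (319,110), (387,150), (361,196) and (293,157). I'll use them for the yaw and as a cross-check, then pick.

```bash
python3 - <<'E'
from h import *
P=pose(); C=np.array([at('wrist',u,.03,P)[:2] for u in [(319,110),(387,150),(361,196),(293,157)]])
d=(C[1]-C[0]+C[2]-C[3]); d*=np.sign(d[1]); L=np.degrees(np.arctan2(d[1],d[0])); c=C.mean(0)
print('long',L,'centre',c,'sizes',np.linalg.norm(C[1]-C[0]),np.linalg.norm(C[2]-C[1]))
xy=(c+np.array([.4362,.1082]))/2; yaw=L-90-90
print(xy,yaw)
if np.linalg.norm(c-[.4362,.1082])<.006 and 58<L<73:
    pick(xy,yaw,.020,.075,30)
    if state()['width']>.04: place('block',.0295); print(pose()[0])
E
```

```text
long 65.41341091233699 centre [0.43716597 0.11001628] sizes 0.06182678045229315 0.04148083986185039
[0.43668299 0.10910814] -114.58658908766301
pick hit False w 0.0459 F 29.8 [0.4368 0.1091 0.0202]
lifted w 0.0457 F 29.8 t 29.9667
place hit True [0.6033 0.2246 0.0299] f [0.1 0.3 4.1] t 32.0667
[0.6032694  0.22460098 0.02994678]
```

```bash
python3 - <<'E'
from h import *
x,y=NEST['block']
set_gripper(.06); move_l([x,y,.12],vel=.2)
move_to([.53,.32,.2],[180,0,180+NY]); P=pose(); im=save('wrist','w5.png')
print([(np.round(d['uv']),at('wrist',d['uv'],.012,P)[:2].round(4),d['p']) for d in mark_of('wrist','probe_head_mid')],P,state()['clock'])
E
```

```text
[(array([414., 128.]), array([0.4415, 0.3896]), 0.65)] (array([0.52977202, 0.3192767 , 0.19874383]), array([-1.79903764e+02, -6.42854223e-02, -1.75273331e+02])) 33.8583
```

View pics/w5.png

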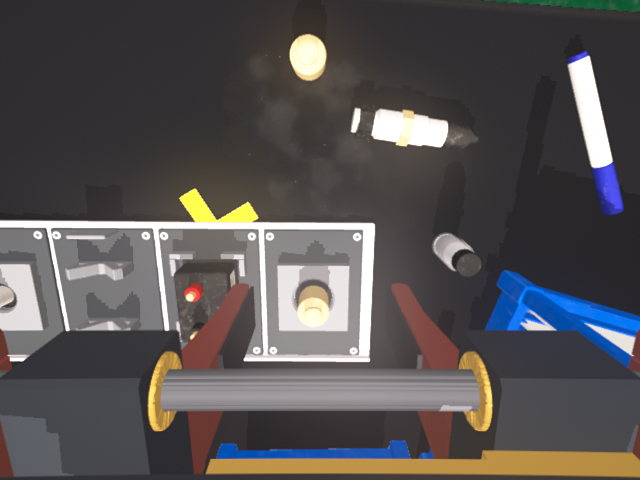

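The block sits inside its corners and both weights are upright. The probe's axis runs (353,122)–(477,137) with the collar at (406,128). I'll pick it 5 mm to the collar side of the middle.

```bash
python3 - <<'E'
from h import *
P=pose(); a=at('wrist',(353,121),.012,P)[:2]; b=at('wrist',(477,137),.012,P)[:2]; d=b-a; L=np.degrees(np.arctan2(d[1],d[0])); print(a,b,np.linalg.norm(d),L)
u=d/np.linalg.norm(d); mid=np.array([.4425,.3898])
c=mid-.005*u; print(c,(a+b)/2)
if 80<L<93:
    pick(c,L-180,.0195,.05,20)
    if state()['width']>.018:
        place('probe',.036,dxy=-.005*np.array([np.cos(np.radians(NY)),np.sin(np.radians(NY))]))
        save('side','side6.png')
E
```

```text
[0.44037525 0.33760407] [0.44503833 0.44130162] 0.10380234609349852 87.42525337806433
[0.44227539 0.38480505] [0.44270679 0.38945284]
pick hit False w 0.0227 F 20.0 [0.4424 0.3848 0.0197]
lifted w 0.0224 F 20.0 t 37.625
place hit True [0.6066 0.1304 0.0389] f [1.2 0.  1.7] t 39.8083
```

```bash
python3 - <<'E'
from h import *
set_gripper(.05); p=pose()[0]; move_l([p[0],p[1],.13],vel=.2)
move_to([.53,.17,.25],[180,0,180+NY]); save('wrist','w7.png'); 
move_to([.45,.18,.3],[180,0,NY]); P=pose(); save('wrist','w8.png')
for q,z in dict(weight_big_mid=.033,weight_little_mid=.027,ref_resistor_mid=.034,probe_head_mid=.031).items(): print(q,[(np.round(d['uv']),at('wrist',d['uv'],z,P)[:2].round(4),round(d['p'],2)) for d in mark_of('wrist',q) if d['p']>.3])
print(state()['clock'],P)
E
```

```text
weight_big_mid [(array([212., 244.]), array([0.4017, 0.2962]), 0.96)]
weight_little_mid [(array([479.,  52.]), array([0.6179, 0.0361]), 0.65)]
ref_resistor_mid [(array([287.,  52.]), array([0.6015, 0.2239]), 0.83)]
probe_head_mid [(array([386.,  48.]), array([0.6131, 0.1287]), 0.97), (array([470.,  54.]), array([0.6143, 0.0462]), 0.67)]
44.4917 (array([0.4500812 , 0.17990993, 0.29991777]), array([ 1.79980213e+02, -5.56918661e-04,  4.72269809e+00]))
```

View pics/w8.png

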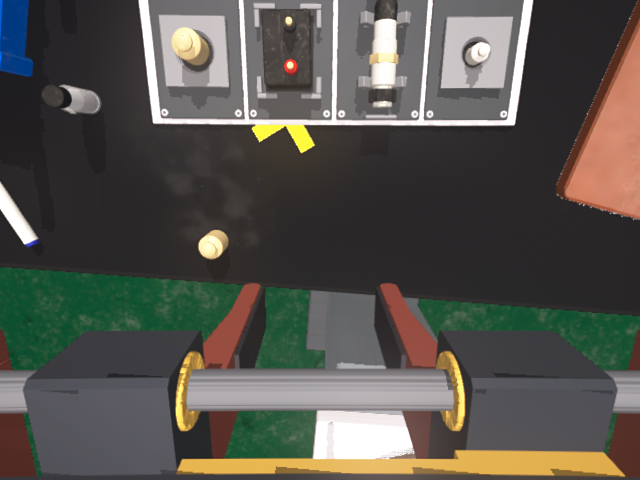

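All four pieces are in their nests, but the probe's far end is cut off at the top of the picture. One closer look before handing in.

```bash
python3 - <<'E'
from h import *
move_to([.56,.16,.25],[180,0,NY]); im=save('wrist','w9.png')
cv2.imwrite('pics/w9c.png',cv2.resize(im[50:320,150:510,::-1],None,fx=2.2,fy=2.2)); print(state()['clock'])
E
```

```text
45.1583
```

View pics/w9c.png

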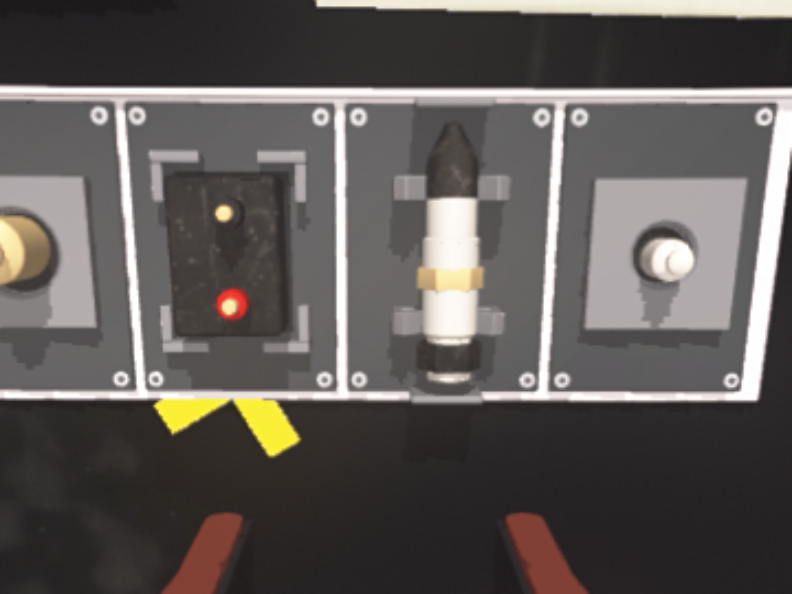

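The probe lies in both saddles between the end stops, the block sits square in its bay, and both weights are upright. Handing in.

```bash
python3 -c "
from plant import *
print(close_job())"
```

```text
the job is handed in; nothing more can be done
None
```

All four pieces are home in their nests, the vial and the bottle were left alone, and I handed the job in at about 45 s on the robot's clock; no verdict was returned.

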